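# Close and lock a lino-carving jig on its block

### The arm

A 7-joint arm with a two-finger parallel gripper is mounted at the origin on the work surface. World frame = base frame: x ahead of the robot, y to its left, z up, the work surface at z = 0. Lengths are in m, angles in rad, forces in N, time in s.
With the tool pointing down it reaches from about 0.425 to 0.925 m from the base axis. Payload 6.8 kg.
Tool frame: the origin (TCP) lies between the finger pads; the fingertips stand r.tips_ahead ahead of it and the grasp point (between the pads) lies 5 mm behind it (r.tips_ahead is the distance from the TCP to the fingertips, in m); z points along the fingers, y is the line along which they close (so a half turn about z gives the same grasp; the last joint's range is limited). The gripper opens to 85 mm and grips with 20 to 120 N. Pads are 22 mm wide; open, the fingers measure 114 mm over their backs; the gripper's body (76 mm by 85 mm) begins 54 mm behind the grasp point. The pads swing forward as they close: fully open they stand 13 mm farther back than shut.
Start: joints at [1.217, 0.477, 0.022, 1.555, -0.011, 1.109, -0.083], TCP at [0.164, -0.655, 0.245] pointing down, gripper open.
Joint ranges: [-2.96, 2.96], [-0.34, 2.1], [-1.41, 1.46], [0.24, 2.44], [-1.37, 4.51], [0.17, 1.92], [-2.96, 2.96]. Speed limits (rad/s): [2.39, 2.39, 3.14, 3.14, 3.14, 3.14, 3.14].

### API

Orientations are given as a rotation vector (axis times angle).
In Python, from bench import r gives the robot as it stands.
- The arm moves only by the tool move_arm, never from a script. Its argument "rows" is one flat list of numbers, 4 for each row, row after row: the shift along the tool's x, y, z in cm, then the turn about the tool's z in degrees. In form: [tx, ty, tz, twist, tx, ty, tz, twist, ...]. A call has 1 to 10 rows; each row is the pose to reach, as a shift and turn from the pose commanded when the call began, along the tool's axes at that moment; what a row does not reach only later rows make up. A row lasts 1/8 s, in which the tool goes at most 62.5 mm and 10.7 degrees, less where a joint would pass 70% of its speed; a pose out of reach is approached as far as the arm can. A call with a gripper value outside its range is refused whole. "fingers" is the opening, from 0 (shut) to 1 (fully open), set as the call begins (left out, the last holds). The fingers move at their own pace and stop on an object; "newtons" is the grip in N (left out, the last holds). Time passes only in rows, so rows that repeat a pose let the fingers close. It gives the time, the measured TCP pose, the force, the opening and the grip force at its end, in the units of the state.
- r.get_obs(): the state, without advancing time (a new reading comes with each control period).
- r.grab_frame(name): name is "side" or "top" or "wrist"; returns the picture (420x560x3 uint8, blue, green, red); there is no depth.
- r.camera_params(name): a dict with "fx", "fy", "cx", "cy" (pixels), "world_from_camera" (4x4, takes a point from camera to world coordinates). Camera axes: x right, y down, z forward; pixel columns grow to the right and rows downward; lengths in m; the calibration is good to about 2 mm. A picture is of the moment at which its call begins: read the wrist's pose just before it. camera_params takes no time and is no camera call; for the wrist camera it gives the pose at the moment of the call.
- r.hand_in(): hands the job in; it is judged then, once.
The state is a dict: "clock": time; "joints": joint angles; "qvel": joint speeds; "tau": joint torques, N m; "tcp_pos": TCP position; "orientation": TCP orientation; "contact_force": force on the tool from outside, world axes, zero at the start; "moment": the same for the moment, N m; "grip_width": finger opening in m; "gripper_force": force on a finger pad.
Only numpy, scipy, OpenCV 4.12 (cv2) and the standard library are available. Lean on these libraries where they do the work, as an engineer would, in place of code of your own. Each camera call takes 0.05 s, during which the arm holds its last target. There are 200 camera calls.

### The job

The block in the carving jig is to be clamped for carving. First lay the orange-handled gouge that is lying in the jig flat in the green tray (don't drop it in); then slide the blue jaw along the jig until the block is pinched squarely and flush between the jaw and the wooden fence, and then turn the jaw's red lock knob clockwise to its end stop. Leave the mug, the ink tin and the brush pot where they stand, and keep the block on the jig's bed.

Things in the scene. Friction and masses are not known exactly. Their poses are not given: they have to be found in the camera images.
- jig: Carving jig, fixed to the bench: pale plywood bed 170 mm wide (x), 440 mm long (y from -240 to +200 mm), 18 mm thick. Origin on the bench under the middle of the width, z up; yaw within 0.4 rad of 0 (+y then points to the robot's left). At the +y end a pale wooden fence 140 mm wide, 20 mm thick, top 48 mm above the bench, inner face at y = +170 mm. The jaw slides along y.
- jaw (a joint): Position (m) of the sliding jaw along the jig's +y: 0 = fully open (front face at jig y = -140 mm), grows towards the fence, limit 0.25; 0.230 with the block flush between jaw and fence. Stays where left; about 3 N of friction plus 8 N per m/s. Move it by its knob or push it from behind.
- jaw_face (a point): Middle of the front face (towards the fence) of the blue jaw bar, 34 mm above the bench; axes as the jig's. The bar is 130 mm wide (x), 18 mm thick (y), top 50 mm above the bench. Behind it the aluminium carriage plate, 110 mm wide, reaches to 95 mm behind the front face, top 36 mm above the bench; the red lock knob stands on it. Moving mass about 0.4 kg.
- lock (a joint): Turn in rad of the red lock knob on the carriage: 0 = loose; grows clockwise seen from above; end stop (locked) at 1.4. At 0 the knob's grip bar lies along the jig's x. Friction 0.06 N m, stays where it is left.
- lock_grip (a point): Grip point of the red lock knob, on its vertical axis, 56 mm behind the jaw's front face on the jig's centre line (x = 0), 73 mm above the bench. Grip bar 14 mm thick, 46 mm long, from 50 to 80 mm above the bench, on a disc 48 mm in diameter. The point's x axis lies along the bar and turns with it.
- block: Loose lino block (brown wood with grey top, white carved lines), 110 mm (its x) by 80 mm (its y) by 22 mm high, about 0.22 kg, lying askew by up to 0.25 rad on the bed near the fence. Origin at the centre of its underside.
- gouge: Loose gouge with an orange handle, lying on the bed across it between jaw and block, about 90 g. Handle 95 mm long (its x, from -47.5 to +47.5 mm), 24 mm wide (y), 22 mm high; the steel blade runs on from it along +x to x = 105 mm, at 11 mm height. Origin at the centre of the handle's underside, z up; centre of mass within 15 mm of it.
- gouge_tip (a point): Tip of the gouge's blade, 105 mm from the gouge's origin along its +x, 11 mm above its underside.
- tray: Low green open tray, fixed to the bench, 230 mm long (its x), 120 mm wide (y), walls 5 mm thick and 24 mm high, floor 5 mm thick. Origin at the centre of its underside. It stands to the left or to the right of the jig.
- hook_board: Bystander: plywood bench hook fixed to the bench, 200 x 110 mm, 32 mm high at its far edge, with red paint marks, on the side where the tray is not. Origin at the centre of its underside.
- mug: Bystander: white mug, 76 mm in diameter, 88 mm high, handle to its +y. Origin at the centre of its foot.
- ink_tin: Bystander: steel tin with blue label, 72 mm in diameter, 75 mm high. Origin at the centre of its foot.
- brush_pot: Bystander: grey pot, 72 mm in diameter, 95 mm high, with four brushes reaching to 168 mm. Origin at the centre of its foot.
There are look-alikes about, which are no part of the job. Of the things that look like the gouge, the largest one is meant. Several things have the shape of the block; the one meant has the colours described above.

How it is judged:
By the outcome, as a careful person would: the job done as asked, in the order asked, and still so for the second after the job is handed in, with the robot touching nothing.
It also fails if it takes over 61 s, if anything falls off the work surface, if the arm or the gripper's body presses on something with over 40 N, if the wrist force passes 120 N, or if a joint passes its speed limit or range.

## Working session

There is one attempt and no reset: what is moved stays moved. The work goes in short steps, Python scripts to look and compute and a tool call to move; the robot and the scene stay as the last step left them, time stands still between calls to the robot, and variables do not carry over. Pictures are saved under pics/ and viewed, at most 10 in all, crops included, and the job is handed in when it is done.

Besides the shell and the picture viewer there is one more tool, called after "Emit:" as name(argument=value, ...), one argument or row to a line, values as JSON. move_arm: Moves the arm, as the interface text tells. Its arguments: {"type":"object","properties":{"rows":{"type":"array"},"fingers":{"type":"number"},"newtons":{"type":"number"}},"required":["rows"]}

```bash
mkdir -p pics; ls
python3 - <<'E'
from bench import r
import cv2
o=r.get_obs();print(o,r.tips_ahead)
for n in("top","side"):
    f=r.grab_frame(n);cv2.imwrite(f"pics/{n}0.png",f);p=r.camera_params(n);print(n,p)
E
```

```text
pics
{'clock': 0.0, 'joints': array([ 1.21687809,  0.47778033,  0.02232276,  1.5564848 , -0.01152631,
        1.10929924, -0.08309139]), 'qvel': array([-4.85182491e-05,  1.01213830e-03,  2.29287095e-04, -1.08939391e-03,
        1.44938291e-03, -8.83033867e-04,  1.06481678e-04]), 'tau': array([ 7.30100764e-04, -5.96436274e+01,  1.60831690e+00, -2.81185913e+01,
        1.24618207e-02,  9.42971790e-03, -5.51646302e-07]), 'tcp_pos': array([ 0.16412199, -0.65414051,  0.24432454]), 'orientation': array([-3.11608591e+00, -3.84988231e-01,  5.19165871e-04]), 'contact_force': array([ 0.53797172, -0.02173162, -0.25608989]), 'moment': array([-0.03003358,  0.00538633,  0.03506272]), 'gripper_force': 0.0, 'grip_width': 0.08508771096723097} 0.014
top {'fx': 397.18823680752706, 'fy': 397.18823680752706, 'cx': 277.5395009448995, 'cy': 210.76620566108542, 'world_from_camera': array([[-0.01627385, -0.98660406,  0.1623194 ,  0.39533472],
       [-0.99955707,  0.02009847,  0.02194804, -0.01656429],
       [-0.0249164 , -0.16189033, -0.98649414,  1.07788864],
       [ 0.        ,  0.        ,  0.        ,  1.        ]])}
side {'fx': 438.63368468161167, 'fy': 438.63368468161167, 'cx': 280.97495034853796, 'cy': 201.03362699785507, 'world_from_camera': array([[-0.88472688, -0.30805798,  0.34979798,  0.19857824],
       [-0.46595681,  0.56530925, -0.68066857,  0.68201475],
       [ 0.01194135, -0.76519654, -0.643686  ,  0.72302926],
       [ 0.        ,  0.        ,  0.        ,  1.        ]])}
```

Run:
```python
import cv2
f=cv2.imread("pics/top0.png");cv2.imwrite("pics/top0b.png",cv2.resize(f,(800,600),interpolation=cv2.INTER_CUBIC))
```

```text
(no output)
```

View pics/top0b.png

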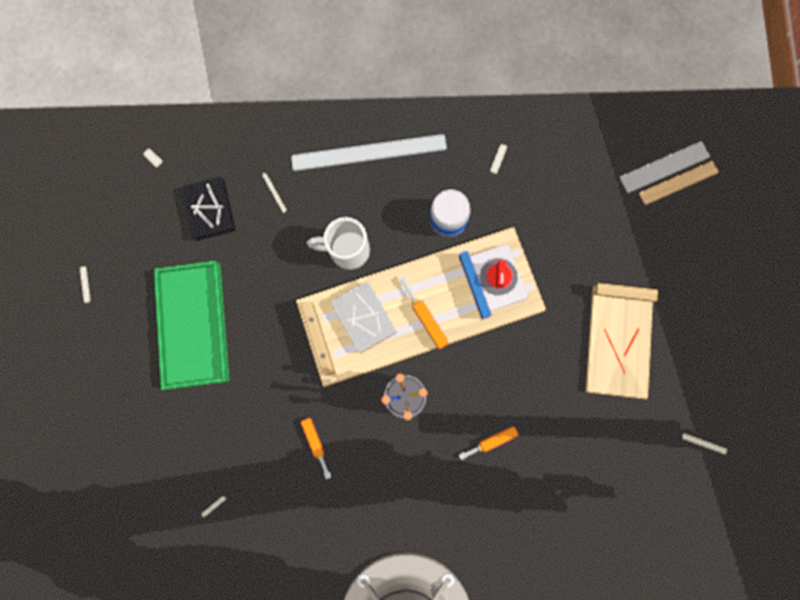

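View pics/side0.png

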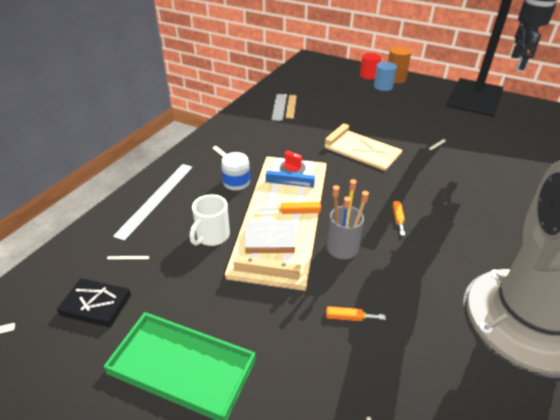

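The top view (800x600) shows three gouge-like things at (425,318), (315,447) and (490,443). The one in the jig at (425,318) is the largest. The block shapes are at (362,316), grey-topped and on the jig, and at (207,208), black. The one meant is (362,316). Next I confirm this in an enlarged crop.

Run:
```python
import cv2
f=cv2.imread("pics/top0.png")[155:275,205:385];cv2.imwrite("pics/crop.png",cv2.resize(f,None,fx=4.4,fy=4.4,interpolation=cv2.INTER_CUBIC))
```

```text
(no output)
```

View pics/crop.png

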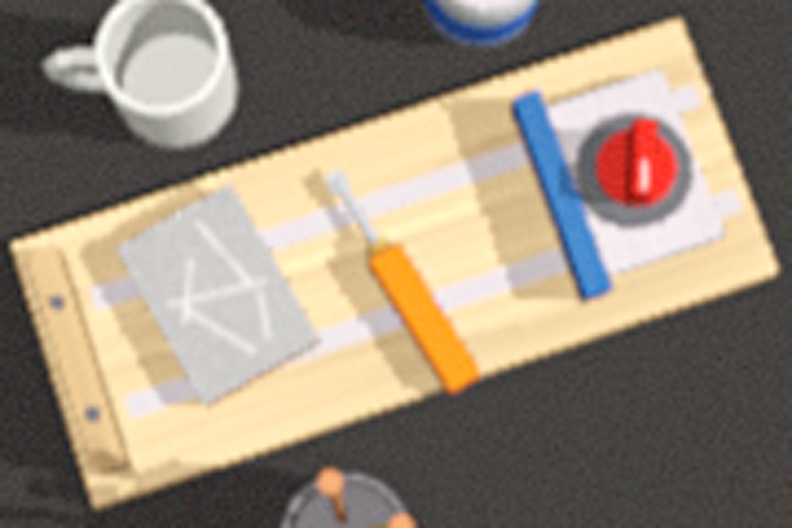

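The crop confirms both: the gouge (orange handle about 372,258 to 465,383, blade tip 335,178) and the grey-topped block (corners 120,245 / 230,187 / 320,340 / 208,403). The red knob is at (643,160) and the jaw's front edge runs (515,98) to (587,298).

```bash
cat > h.py <<'E'
import numpy as np
from bench import r
from scipy.spatial.transform import Rotation as R
def ray(name,px,z,p=None):
    p=p or r.camera_params(name);T=p["world_from_camera"];out=[]
    for u,v in np.atleast_2d(px):
        d=T[:3,:3]@[(u-p["cx"])/p["fx"],(v-p["cy"])/p["fy"],1];out.append(T[:3,3]+d*(z-T[2,3])/d[2])
    return np.array(out)
def rows(target,yaw,o=None):
    "shift cm in tool frame and twist deg for target TCP, tool y axis at world yaw (mod pi)"
    o=o or r.get_obs();M=R.from_rotvec(o["orientation"]).as_matrix()
    t=M.T@(np.array(target)-o["tcp_pos"])*100
    y=np.arctan2(M[1,1],M[0,1]); tw=-(yaw-y); tw=(tw+np.pi/2)%np.pi-np.pi/2
    return np.round(t,2),np.round(np.degrees(tw),1)
E
python3 - <<'E'
from h import *
np.set_printoptions(precision=4,suppress=True)
c=lambda L:(np.array(L)+.5)/4.4-.5+[205,155]
e=lambda L:(np.array(L)+.5)*.7-.5
def show(n,L,z,f=c):
    P=ray("top",f(L),z)[:,:2];print(n,P.tolist() and P.round(4).tolist(),"mean",P.mean(0));return P
def ang(a,b):return np.degrees(np.arctan2(*(b-a)[::-1]))
J=show("jig",[(10,243),(683,17),(778,270),(95,508)],.018)
print("len",np.linalg.norm(J[0]-J[1]),np.linalg.norm(J[1]-J[2]),"ydir",ang(J[1],J[0]),ang(J[2],J[3]),"xdir",ang(J[3],J[0]),ang(J[2],J[1]))
G=show("gouge",[(372,258),(400,245),(478,375),(452,392)],.04);print(ang(G[3],G[0]),ang(G[2],G[1]),np.linalg.norm(G[0]-G[3]),np.linalg.norm(G[1]-G[0]))
show("tip",[(335,178)],.029)
B=show("block",[(120,245),(230,187),(320,340),(208,403)],.04);print(ang(B[3],B[0]),ang(B[2],B[1]),np.linalg.norm(B[0]-B[3]),np.linalg.norm(B[1]-B[0]))
W=show("jaw",[(515,98),(587,298)],.05);print(ang(W[1],W[0]),np.linalg.norm(W[0]-W[1]))
show("knob",[(643,160)],.08)
T=show("tray",[(154,268),(219,262),(228,381),(161,389)],.024,e);print(ang(T[3],T[0]),ang(T[2],T[1]),np.linalg.norm(T[0]-T[3]),np.linalg.norm(T[1]-T[0]))
show("pot rim",[(405,396)],.095,e);show("mug",[(347,236)],.088,e);show("tin",[(451,207)],.075,e)
show("brushes",[(386,399),(401,378),(422,393),(408,416)],.165,e)
E
```

```text
jig [[0.5762, 0.1991], [0.7108, -0.2217], [0.5499, -0.2714], [0.4133, 0.1456]] mean [ 0.5626 -0.0371]
len 0.4417759603281261 0.16841225473410032 ydir 107.74266559144534 108.13287717734103 xdir 18.17201480667062 17.15029959425292
gouge [[0.5588, -0.0241], [0.5664, -0.0411], [0.4873, -0.0855], [0.4775, -0.0698]] mean [ 0.5225 -0.0551]
29.327018227617653 29.298494438897734 0.09331774529628147 0.01860718009734215
tip [[0.6106, -0.0026]] mean [ 0.6106 -0.0026]
block [[0.5698, 0.1278], [0.6041, 0.061], [0.5099, 0.008], [0.4736, 0.0751]] mean [0.5394 0.068 ]
28.690391142568874 29.389227006606376 0.10973783926490419 0.07508524076195806
jaw [[0.6532, -0.1122], [0.5308, -0.1505]] mean [ 0.592  -0.1314]
17.369198518369355 0.12824618597305773
knob [[0.607, -0.1823]] mean [ 0.607  -0.1823]
tray [[0.6431, 0.4724], [0.6522, 0.3468], [0.4254, 0.3221], [0.4128, 0.4469]] mean [0.5334 0.397 ]
6.313008086549426 6.217634208790495 0.23170914987009966 0.12586582876373253
pot rim [[0.3928, -0.0062]] mean [ 0.3928 -0.0062]
mug [[0.6796, 0.0933]] mean [0.6796 0.0933]
tin [[0.7339, -0.0969]] mean [ 0.7339 -0.0969]
brushes [[0.3888, 0.0233], [0.4214, -0.0011], [0.3973, -0.034], [0.3618, -0.0111]] mean [ 0.3923 -0.0057]
```

Run:
```python
from h import *
a=np.radians(29.3)
print(rows([.5225,-.0551,.15],a+np.pi/2))
```

```text
(array([ 49.34, -49.37,   9.52]), np.float64(-15.2))
```

Emit:
move_arm(
  rows=[4,-4,0,0,8,-8,0,-2,12,-12,0,-4,16,-16,1,-6,20,-20,2,-8,24,-24,3,-10,28,-28,4,-12,32,-32,4,-14,36,-36,4,-15.2,40,-40,4,-15.2],
  fingers=0.6,
  newtons=40,
)

```text
clock: 1.35
tcp_pos: [0.4554, -0.1678, 0.2052]
orientation: [3.04, 0.794, -0.0]
contact_force: [1.6, -1.1, -0.3]
grip_width: 0.0514
gripper_force: 0.0
```

Run:
```python
from h import *
a=np.radians(29.3)
print(rows([.5225,-.0551,.15],a+np.pi/2))
```

```text
(array([11.37, -6.55,  5.52]), np.float64(-0.0))
```

Emit:
move_arm(
  rows=[4,-2,2,0,8,-4.5,4,0,11,-6.5,5.5,0,11.4,-6.5,5.5,0,11.4,-6.5,5.5,0,11.4,-6.5,5.5,0],
)

```text
clock: 2.1
tcp_pos: [0.5222, -0.0585, 0.1506]
orientation: [3.04, 0.791, -0.0]
contact_force: [0.8, -0.8, -0.7]
grip_width: 0.0512
gripper_force: 0.0
```

Run:
```python
from h import *
import cv2,pickle
o=r.get_obs();p=r.camera_params("wrist");f=r.grab_frame("wrist");pickle.dump(p,open("w1.pkl","wb"))
cv2.imwrite("pics/w1.png",cv2.resize(f,(800,600),interpolation=cv2.INTER_CUBIC));print(o["tcp_pos"],o["orientation"])
print(rows([.5225,-.0551,.0345],np.radians(119.3)))
```

```text
[ 0.52222495 -0.05852036  0.15059676] [ 3.03964334e+00  7.90590160e-01 -1.11848211e-04]
(array([ 0.19, -0.29, 11.61]), np.float64(-0.1))
```

View pics/w1.png

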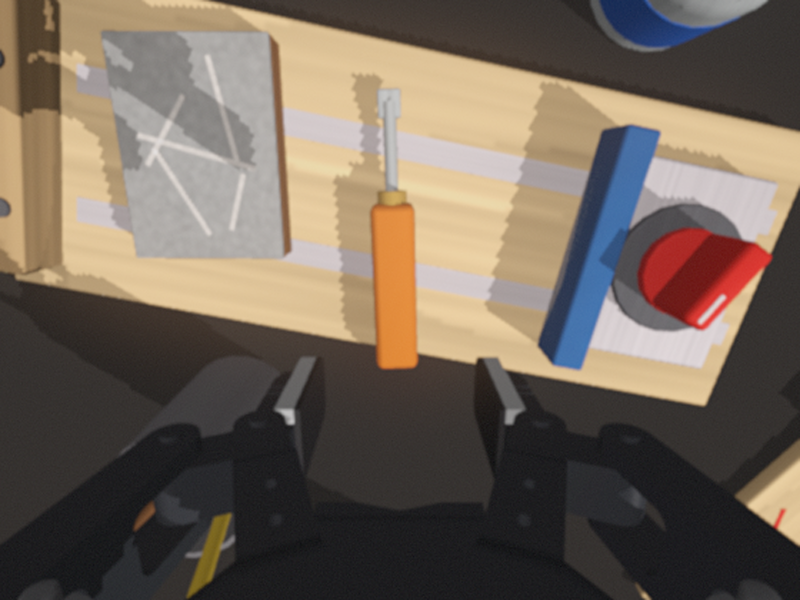

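Wrist view: gouge handle corners at (372,207), (413,205), (416,366) and (379,368), tip at (389,90). I use these to refine the grasp.

Run:
```python
from h import *
import pickle
p=pickle.load(open("w1.pkl","rb"))
e=lambda L:(np.array(L)+.5)*.7-.5
def ang(a,b):return np.degrees(np.arctan2(*(b-a)[::-1]))
G=ray("wrist",e([(372,207),(413,205),(416,366),(379,368)]),.04,p)[:,:2];print(G.mean(0),ang(G[3],G[0]),ang(G[2],G[1]),np.linalg.norm(G[0]-G[3]),np.linalg.norm(G[1]-G[0]))
B=ray("wrist",e([(101,31),(268,33),(285,256),(137,256)]),.04,p)[:,:2];print(B.mean(0),ang(B[3],B[0]),ang(B[2],B[1]))
W=ray("wrist",e([(607,126),(541,347)]),.05,p)[:,:2];print(W.mean(0),ang(W[1],W[0]))
print(ray("wrist",e([(389,90)]),.029,p))
g=G.mean(0);print(rows([*g,.0345],np.radians(90+(ang(G[3],G[0])+ang(G[2],G[1]))/2)))
```

```text
[ 0.52640959 -0.05269457] 30.729092744776757 30.729903860179686 0.09154551368247651 0.021406091180180525
[0.54177615 0.06921522] 28.947463080951053 29.435302209707526
[ 0.59437867 -0.11835176] 18.363829936246084
[[6.14877613e-01 4.40281833e-05 2.90000000e-02]]
(array([ 0.65, -0.31, 11.61]), np.float64(-1.6))
```

Emit:
move_arm(
  rows=[0.5,-0.3,2,-1,0.5,-0.3,5,-1,0.5,-0.3,8,-1,0.5,-0.3,10,-1,0.5,-0.3,11,-1,0.5,-0.3,11.5,-1,0.5,-0.3,11.5,-1],
)

```text
clock: 3.02
tcp_pos: [0.5257, -0.0522, 0.0357]
orientation: [3.032, 0.82, 0.001]
contact_force: [0.4, 0.7, 0.1]
grip_width: 0.0512
gripper_force: 0.0
```

Emit:
move_arm(
  rows=[0,0,0,0,0,0,0,0,0,0,0,0,0,0,0,0,0,0,0,0,0,0,0,0],
  fingers=0.0,
  newtons=40,
)

```text
clock: 3.78
tcp_pos: [0.5261, -0.0519, 0.0361]
orientation: [3.032, 0.82, 0.002]
contact_force: [-1.6, -1.0, 6.3]
grip_width: 0.0229
gripper_force: 40.6
```

Emit:
move_arm(
  rows=[0,0,-0.5,0,0,0,-1.5,0,0,0,-4,0,0,0,-8,0,0,0,-12,0,0,0,-13,0,0,0,-13,0],
)

```text
clock: 4.65
tcp_pos: [0.5255, -0.052, 0.1657]
orientation: [3.032, 0.82, 0.001]
contact_force: [-0.5, -0.0, -1.6]
grip_width: 0.0228
gripper_force: 39.9
```

Run:
```python
from h import *
import cv2
o=r.get_obs();print(o["tcp_pos"],o["grip_width"],o["contact_force"])
print(rows([.506,.394,.166],np.radians(96.3)))
# second estimate of tray from side image
f=r.grab_frame("side");cv2.imwrite("pics/s1.png",cv2.resize(f,(800,600),interpolation=cv2.INTER_CUBIC))
```

```text
[ 0.52549441 -0.05202221  0.16572471] 0.022763855946105655 [-0.51380358 -0.04708275 -1.64030877]
(array([ 20.8 , -39.5 ,  -0.04]), np.float64(24.0))
```

View pics/s1.png

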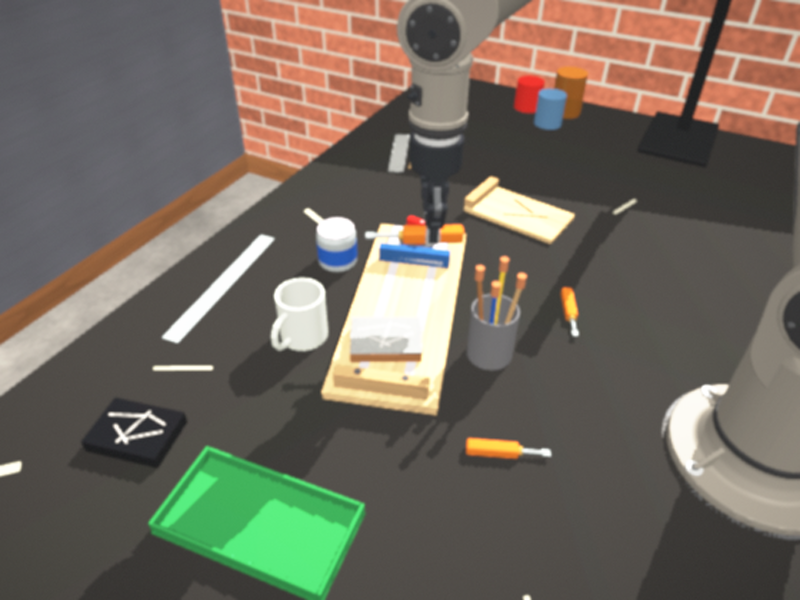

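The gouge is held level above the bed in the side view (handle around 432,235), and the block is still on the bed (385,340). Next I carry it to the tray.

Emit:
move_arm(
  rows=[1,-2,0,1,3,-6,0,4,6,-11,0,7,9,-16,0,11,11.5,-21.5,0,15,14,-27,0,19,17,-32,0,22,19.5,-37,0,24,20.8,-39.5,0,24,20.8,-39.5,0,24],
)

```text
clock: 5.95
tcp_pos: [0.5035, 0.3968, 0.163]
orientation: [3.136, 0.18, -0.005]
contact_force: [0.0, -0.3, -0.9]
grip_width: 0.0233
gripper_force: 39.8
```

Run:
```python
from h import *
import cv2
e=lambda L:(np.array(L)+.5)*.7-.5
T=ray("side",e([(208,450),(364,507),(318,597),(150,523)]),.024)[:,:2];print(T,T.mean(0))
print(rows([.506,.394,.0231],np.radians(96.3)))
f=r.grab_frame("top");cv2.imwrite("pics/t2.png",cv2.resize(f[130:300,60:290],None,fx=3.4,fy=3.4,interpolation=cv2.INTER_CUBIC))
```

```text
[[0.64746416 0.35972705]
 [0.42450368 0.33379135]
 [0.41418766 0.45031571]
 [0.63853991 0.47217472]] [0.53117385 0.40400221]
(array([ 0.26,  0.3 , 13.99]), np.float64(0.3))
```

View pics/t2.png

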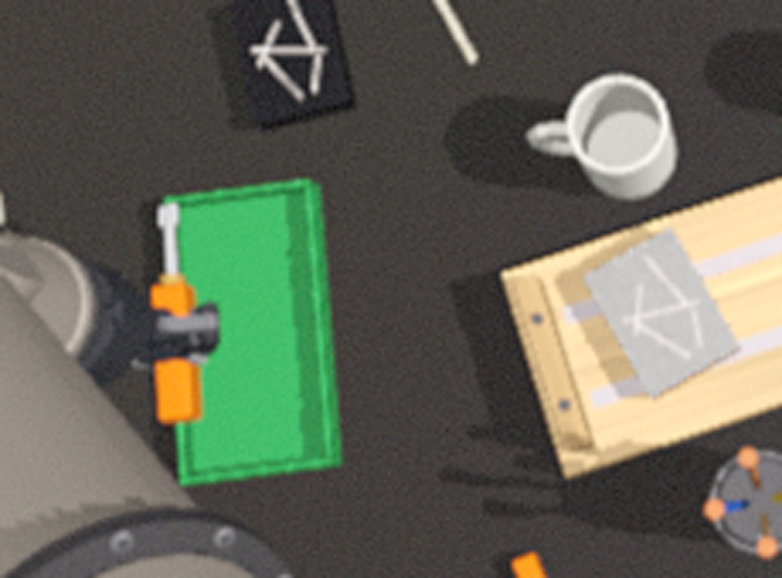

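The gouge tip is over the tray's far-left side at (168,215), displaced by parallax at this height. The tray estimates from both cameras agree on about (0.532, 0.400). I descend next.

Emit:
move_arm(
  rows=[0.3,0,1,0,0.3,0,4,0,0.3,0,7,0,0.3,0,10,0,0.3,0,12,0,0.3,0,12.8,0,0.3,0,13,0,0.3,0,13,0],
)

```text
clock: 7.0
tcp_pos: [0.5094, 0.3948, 0.0361]
orientation: [-3.136, -0.172, -0.002]
contact_force: [0.0, 0.9, -2.4]
grip_width: 0.0231
gripper_force: 39.8
```

Lower slowly until contact.

Emit:
move_arm(
  rows=[0,0,0.4,0,0,0,0.8,0,0,0,1.0,0,0,0,1.2,0,0,0,1.2,0],
)

```text
clock: 7.62
tcp_pos: [0.5089, 0.3944, 0.0233]
orientation: [3.137, 0.172, 0.0]
contact_force: [0.1, 0.1, -1.0]
grip_width: 0.023
gripper_force: 39.9
```

Emit:
move_arm(
  rows=[0,0,0.1,0,0,0,0.2,0,0,0,0.2,0],
)

```text
clock: 8.0
tcp_pos: [0.5089, 0.3945, 0.0231]
orientation: [3.137, 0.172, 0.001]
contact_force: [-4.6, -3.7, 14.9]
grip_width: 0.0229
gripper_force: 41.8
```

Contact with the tray floor. Release gently and go up.

Emit:
move_arm(
  rows=[0,0,-0.1,0,0,0,-0.1,0,0,0,-0.1,0,0,0,-0.1,0,0,0,-0.1,0],
  fingers=0.55,
)

```text
clock: 8.62
tcp_pos: [0.5088, 0.3944, 0.0221]
orientation: [3.137, 0.172, -0.0]
contact_force: [0.5, -0.2, 0.1]
grip_width: 0.0469
gripper_force: 0.0
```

Emit:
move_arm(
  rows=[0,0,-1,0,0,0,-3,0,0,0,-7,0,0,0,-12,0,0,0,-15,0,0,0,-15,0],
)

```text
clock: 9.38
tcp_pos: [0.5104, 0.396, 0.1771]
orientation: [-3.132, -0.172, -0.009]
contact_force: [-0.7, -0.0, 0.1]
grip_width: 0.0468
gripper_force: 0.0
```

Run:
```python
from h import *
# knob grip: jaw front est (.592,-.1314) jig yaw 17.8deg; knob
y=np.radians(17.8);yd=np.array([-np.sin(y),np.cos(y)])
k=np.array([.592,-.1314])-.056*yd;print(k)
print(rows([*k,.18],y+np.pi/2))
print(rows([*k,.18],y+np.pi/2-1.4))
```

```text
[ 0.60911894 -0.18471925]
(array([ 3.47, 58.8 , -0.51]), np.float64(-11.5))
(array([ 3.47, 58.8 , -0.51]), np.float64(68.7))
```

Emit:
move_arm(
  rows=[0,3,-1,0,-0.5,8,-2,0,-1,14,-3,0,-1,20,-3,0,-1,26,-3,0,-1,32,-3,0,-1,38,-3,-3,-2,44,-3,-6,-3,50,-3,-9,-3.5,55,-3,-11.5],
)

```text
clock: 10.62
tcp_pos: [0.5331, -0.1587, 0.2022]
orientation: [3.104, 0.486, -0.001]
contact_force: [0.7, -0.3, -0.6]
grip_width: 0.0473
gripper_force: 0.0
```

Emit:
move_arm(
  rows=[0,2,0,0,0,4,0,0,0,4,0,0,0,4,0,0],
)

```text
clock: 11.12
tcp_pos: [0.5467, -0.1923, 0.2021]
orientation: [-3.102, -0.489, 0.0]
contact_force: [-0.5, 0.6, -0.5]
grip_width: 0.047
gripper_force: 0.0
```

Run:
```python
from h import *
import cv2,pickle
p=r.camera_params("wrist");f=r.grab_frame("wrist");pickle.dump(p,open("w2.pkl","wb"));o=r.get_obs();print(o["tcp_pos"],o["joints"])
cv2.imwrite("pics/w2.png",cv2.resize(f,(800,600),interpolation=cv2.INTER_CUBIC))
```

```text
[ 0.54666234 -0.19228254  0.20224241] [ 0.42400101  0.379      -0.24420646  1.81918588  0.10875276  0.95678587
 -1.12435583]
```

View pics/w2.png

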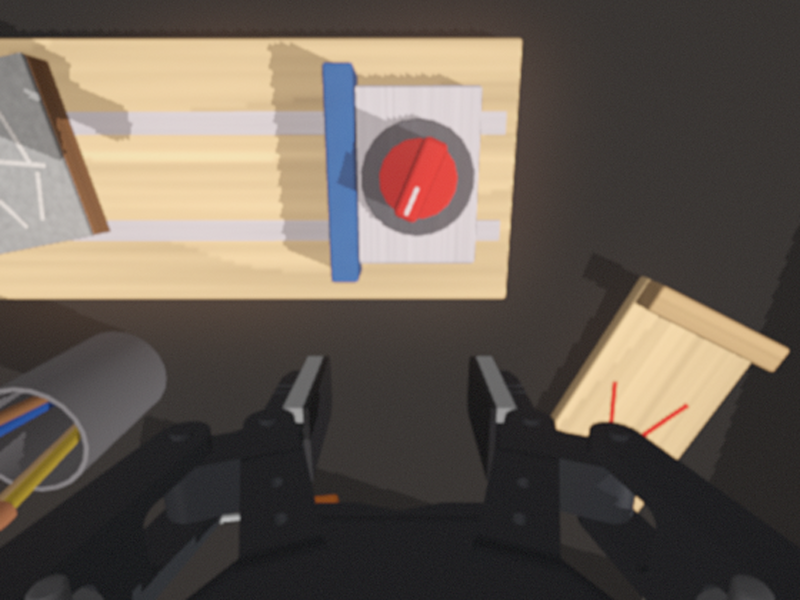

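The wrist view shows the knob bar from (407,212) to (433,145), so it is already turned about 22° clockwise from the jig's x. The jaw bar's corners are (322,65), (353,65), (360,278) and (332,281).

Run:
```python
from h import *
import pickle
p=pickle.load(open("w2.pkl","rb"))
e=lambda L:(np.array(L)+.5)*.7-.5
def ang(a,b):return np.degrees(np.arctan2(*(b-a)[::-1]))
def q(L,z):return ray("wrist",e(L),z,p)[:,:2]
K=q([(397,208),(423,143),(447,150),(421,220)],.08);print("knob",K.mean(0),ang(K[0],K[1]),ang(K[3],K[2]),np.linalg.norm(K[0]-K[1]),np.linalg.norm(K[1]-K[2]))
W=q([(322,65),(332,281)],.05);print("front",W.mean(0),ang(W[1],W[0]))
E_=q([(0,38),(522,38)],.018);print("jig edge",ang(E_[1],E_[0])-90)
D=q([(418,177)],.048);print("disc",D)
k=K.mean(0);a=(ang(K[0],K[1])+ang(K[3],K[2]))/2
print(k,a,rows([*k,.079],np.radians(a+90)))
```

```text
knob [ 0.61138073 -0.18295767] -4.279822381276393 -1.9540192787296808 0.036378685558671915 0.013215135930798786
front [ 0.59416783 -0.13010259] 18.117503720711934
jig edge 17.886765552001606
disc [[ 0.61260419 -0.18170508]]
[ 0.61138073 -0.18295767] -3.116920830003037 (array([ 6.44,  1.11, 12.32]), np.float64(21.0))
```

Emit:
move_arm(
  rows=[2,0.5,1,7,4.5,1,3,14,6.4,1.1,5,21,6.4,1.1,8,21,6.4,1.1,10,21,6.4,1.1,12,21,6.4,1.1,13,21,6.4,1.1,13.4,21,6.4,1.1,13.4,21,6.4,1.1,13.4,21],
)

```text
clock: 12.42
tcp_pos: [0.6113, -0.1853, 0.0691]
orientation: [3.14, -0.088, 0.002]
contact_force: [0.1, 0.7, 0.3]
grip_width: 0.0473
gripper_force: 0.0
```

Emit:
move_arm(
  rows=[0,0,0,0,0,0,0,0,0,0,0,0,0,0,0,0,0,0,0,0,0,0,0,0],
  fingers=0.0,
  newtons=60,
)

```text
clock: 13.18
tcp_pos: [0.6114, -0.1848, 0.0689]
orientation: [-3.14, 0.088, -0.002]
contact_force: [0.4, 1.9, 5.5]
grip_width: 0.0129
gripper_force: 59.5
```

Run:
```python
from h import *
o=r.get_obs();print(o["tcp_pos"],o["contact_force"],o["moment"])
y=np.radians(17.9);yd=np.array([-np.sin(y),np.cos(y),0])
M=R.from_rotvec(o["orientation"]).as_matrix();print("10cm along jig y in tool:",M.T@yd*10, np.degrees(np.arctan2(M[1,1],M[0,1])))
```

```text
[ 0.61135847 -0.184806    0.06892168] [0.42197053 1.86068664 5.48456368] [ 0.3586473   0.11547187 -0.10405195]
10cm along jig y in tool: [-3.60060670e+00 -9.32928871e+00 -1.89116134e-03] -93.20392077677879
```

Emit:
move_arm(
  rows=[-0.36,-0.93,0,0,-0.9,-2.33,0,0,-1.44,-3.73,0,0,-2.16,-5.6,0,0,-2.88,-7.46,0,0,-3.6,-9.33,0,0,-4.14,-10.73,0,0,-4.68,-12.13,0,0,-5.04,-13.06,0,0,-5.22,-13.53,0,0],
)

```text
clock: 14.42
tcp_pos: [0.5662, -0.0457, 0.0689]
orientation: [-3.14, 0.086, -0.002]
contact_force: [2.9, -2.8, 6.0]
grip_width: 0.0129
gripper_force: 59.6
```

Run:
```python
from h import *
o=r.get_obs();print(o["tcp_pos"]-[.61136,-.18481,.0689],o["contact_force"])
y=np.radians(17.9);print("along,across",(o["tcp_pos"]-[.61136,-.18481,.0689])[:2]@np.array([[-np.sin(y),np.cos(y)],[np.cos(y),np.sin(y)]]).T)
```

```text
[-4.51197666e-02  1.39073226e-01 -4.34816641e-05] [ 2.88628837 -2.75900913  5.96891552]
along,across [ 0.14620916 -0.00019064]
```

Emit:
move_arm(
  rows=[-0.18,-0.47,0,0,-0.36,-0.93,0,0,-0.54,-1.4,0,0,-0.72,-1.87,0,0,-0.9,-2.33,0,0,-1.08,-2.8,0,0,-1.26,-3.27,0,0,-1.44,-3.73,0,0,-1.62,-4.2,0,0,-1.8,-4.66,0,0],
)

```text
clock: 15.68
tcp_pos: [0.5512, 0.0007, 0.0689]
orientation: [3.14, -0.088, 0.002]
contact_force: [3.5, -3.3, 6.7]
grip_width: 0.0129
gripper_force: 59.5
```

```bash
cat > s.py <<'E'
from h import *
o=r.get_obs()
y=np.radians(17.9);Q=np.array([[-np.sin(y),np.cos(y)],[np.cos(y),np.sin(y)]])
print("along,across",Q@(o["tcp_pos"]-[.61136,-.18481,.0689])[:2],"F",Q@o["contact_force"][:2],o["moment"])
E
python3 s.py
```

```text
along,across [ 0.19498393 -0.00026779] F [-4.23755234  2.28200366] [-0.81825819 -0.82941423  0.07084161]
```

Emit:
move_arm(
  rows=[-0.1,-0.28,0,0,-0.2,-0.56,0,0,-0.3,-0.84,0,0,-0.36,-0.93,0,0,-0.43,-1.12,0,0,-0.43,-1.12,0,0],
)

```text
clock: 16.42
tcp_pos: [0.5474, 0.0123, 0.0688]
orientation: [3.14, -0.087, 0.002]
contact_force: [3.4, -2.5, 6.7]
grip_width: 0.0129
gripper_force: 59.6
```

```bash
python3 s.py
```

```text
along,across [ 0.20725778 -0.00029361] F [-3.39939418  2.46736312] [-0.56979954 -0.67117683  0.02161434]
```

Emit:
move_arm(
  rows=[-0.07,-0.19,0,0,-0.11,-0.28,0,0,-0.14,-0.37,0,0,-0.14,-0.37,0,0],
)

```text
clock: 16.92
tcp_pos: [0.5465, 0.0152, 0.0689]
orientation: [3.139, -0.088, 0.003]
contact_force: [4.1, -4.2, 5.7]
grip_width: 0.013
gripper_force: 59.5
```

```bash
python3 s.py
```

```text
along,across [ 0.21027326 -0.0002633 ] F [-5.23153434  2.66547291] [-0.99780348 -0.84349641  0.05352054]
```

Emit:
move_arm(
  rows=[-0.07,-0.19,0,0,-0.11,-0.28,0,0,-0.11,-0.28,0,0],
)

```text
clock: 17.3
tcp_pos: [0.5464, 0.0154, 0.0689]
orientation: [3.137, -0.092, 0.005]
contact_force: [7.1, -10.6, 3.4]
grip_width: 0.0129
gripper_force: 59.3
```

```bash
python3 s.py
python3 - <<'E'
from h import *
import cv2
f=r.grab_frame("top");cv2.imwrite("pics/t3.png",cv2.resize(f[155:275,190:350],None,fx=5,fy=5,interpolation=cv2.INTER_CUBIC))
E
```

```text
along,across [ 0.21049823 -0.00027903] F [-12.26839753   3.54558184] [-2.39776347 -1.49405646  0.01558353]
```

View pics/t3.png

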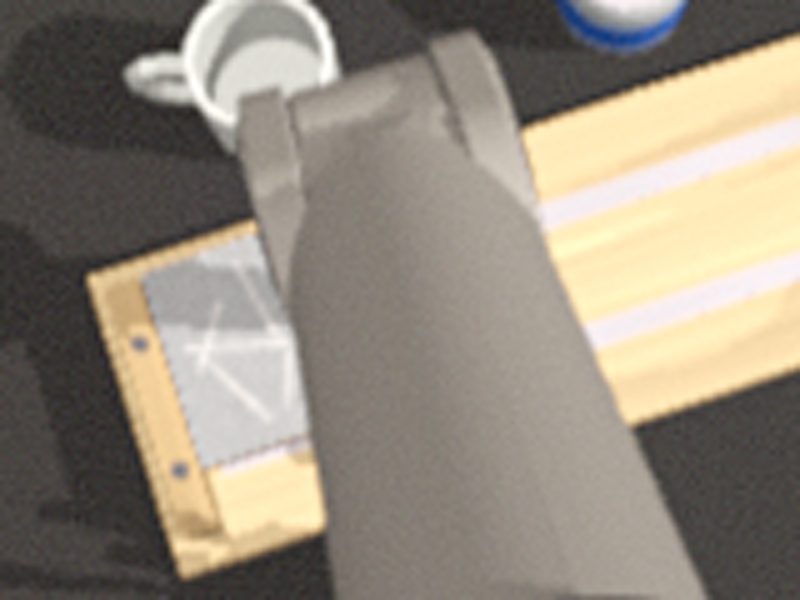

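The block's far edge (145,280)-(205,465) lies flush along the fence, the force has risen to 12 N and travel has stopped. I turn the knob clockwise next.

Emit:
move_arm(
  rows=[0,0,0,6,0,0,0,13,0,0,0,20,0,0,0,27,0,0,0,34,0,0,0,41,0,0,0,48,0,0,0,54,0,0,0,54,0,0,0,54],
)

```text
clock: 18.6
tcp_pos: [0.5466, 0.0158, 0.0689]
orientation: [2.755, -1.507, 0.008]
contact_force: [7.3, -10.8, 3.5]
grip_width: 0.0133
gripper_force: 59.3
```

```bash
cat >> s.py <<'E'
M=R.from_rotvec(o["orientation"]).as_matrix();print("lock est deg (of 80.2)",(17.9-(np.degrees(np.arctan2(M[1,1],M[0,1]))+90))%180,o["joints"][6],o["clock"])
E
python3 s.py
```

```text
along,across [2.1079834e-01 6.5959016e-05] F [-12.50861439   3.63133741] [-2.1010773  -1.48421567 -0.0615307 ]
lock est deg (of 80.2) 75.26465338399723 -2.657346923949883 18.6
```

Emit:
move_arm(
  rows=[0,0,0,2,0,0,0,4,0,0,0,6,0,0,0,7,0,0,0,7],
)

```text
clock: 19.23
tcp_pos: [0.5466, 0.0159, 0.0689]
orientation: [2.661, -1.668, 0.008]
contact_force: [6.9, -11.6, 3.0]
grip_width: 0.013
gripper_force: 59.9
```

```bash
python3 s.py
```

```text
along,across [2.10855248e-01 7.23787054e-05] F [-13.16316872   2.97928784] [-2.21896057 -1.53739454  0.97270836]
lock est deg (of 80.2) 82.07766024400047 -2.7537216476627306 19.225
```

Emit:
move_arm(
  rows=[0,0,0,1,0,0,0,2,0,0,0,2],
)

```text
clock: 19.6
tcp_pos: [0.5465, 0.0161, 0.0689]
orientation: [2.632, -1.713, 0.008]
contact_force: [7.7, -10.1, 4.5]
grip_width: 0.013
gripper_force: 69.7
```

```bash
python3 s.py
```

```text
along,across [2.11176122e-01 9.73287632e-06] F [-11.94920314   4.25172536] [-2.12556739 -1.43648929  1.23294616]
lock est deg (of 80.2) 84.02578898611995 -2.7813047437817815 19.6
```

The torque rose to 1.2 N m, so the knob is at the stop. Release and lift away.

Emit:
move_arm(
  rows=[0,0,0,0,0,0,0,0,0,0,0,0,0,0,0,0,0,0,0,0],
  fingers=0.5,
)

```text
clock: 20.23
tcp_pos: [0.5449, 0.0186, 0.0682]
orientation: [2.632, -1.716, -0.001]
contact_force: [0.2, -0.1, 1.1]
grip_width: 0.0425
gripper_force: 0.0
```

Emit:
move_arm(
  rows=[0,0,-1,0,0,0,-3,0,0,0,-6,0,0,0,-10,0,0,0,-14,0,0,0,-18,0,0,0,-18,0],
)

```text
clock: 21.1
tcp_pos: [0.5471, 0.0185, 0.2524]
orientation: [-2.627, 1.714, -0.008]
contact_force: [1.3, 0.3, -0.1]
grip_width: 0.0429
gripper_force: 0.0
```

Run:
```python
from h import *
print(rows([.53,-.30,.25],np.radians(30)))
```

```text
(array([28.46, 14.4 ,  0.19]), np.float64(-6.2))
```

Emit:
move_arm(
  rows=[4,2,0,0,8,4,0,0,12,6,0,0,16,8,0,0,20,10,0,0,24,12,0,0,28,14,0,0,28,14,0,0],
)

```text
clock: 22.1
tcp_pos: [0.5278, -0.2986, 0.2478]
orientation: [2.624, -1.724, -0.001]
contact_force: [-0.5, 0.8, 0.3]
grip_width: 0.043
gripper_force: 0.0
```

Run:
```python
from h import *
import cv2
f=r.grab_frame("top");cv2.imwrite("pics/t4.png",cv2.resize(f[130:290,95:365],None,fx=2.95,fy=2.95,interpolation=cv2.INTER_CUBIC))
```

```text
(no output)
```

View pics/t4.png

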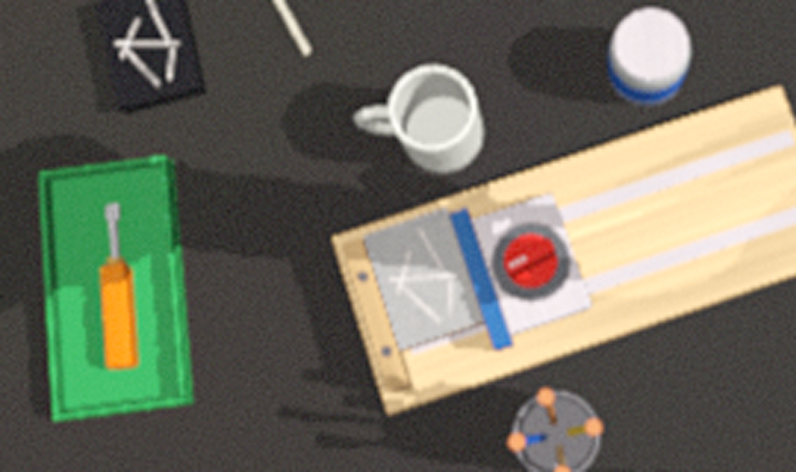

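The gouge lies flat in the tray (118,290). The block is square between the fence and the jaw (470,215)-(500,345). The knob bar, (507,270)-(553,247), is about 80° from the jig's x, which is the locked position. The mug, tin and pot have not been moved.

```bash
python3 -c "
from bench import r
print(r.hand_in())"
```

```text
the job is handed in; nothing more can be done
None
```

The job is handed in at about 22 s: the gouge lies flat in the green tray, the block is pinched squarely between jaw and fence, the lock knob is turned to its end stop, and the mug, tin and pot were not touched.

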